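Stow the salt shaker and snap the caddy's lid shut

TASK

Stand the salt shaker upright in the empty lidded section of the cutlery caddy, setting it down rather than dropping it. Then tip the caddy's spring lid over past its snap point, let go and let it spring shut by its own force, without following it down; once it is shut, press down on its thumb pad for half a second with about 8 N to bed the seal, never pushing the lid with more than 12 N, and let go. Leave everything else on the ledge standing where it is.

Things in the scene. Friction and masses are not known exactly. Their poses are not given: they have to be found in the camera images.
- caddy: White plastic cutlery caddy, fixed to the ledge, 112 (its x) by 266 (its y) by 100 mm high, walls 3 mm; origin at the centre of its underside, z up. Three sections along its y: the empty one with the spring lid from y = -130 to -26 mm, one with two leaning teaspoons (tops 138 mm high, at y = 0 to 60 mm), one with forks and spoons up to 200 mm high at the +y end.
- section_floor (a point): Centre of the floor of the empty lidded section, 4 mm above the caddy's underside, axes as the caddy's. The section measures 106 mm (x) by 104 mm (y) inside and is 96 mm deep. A wide gripper goes in best with its wide side along the caddy's x, clear of the open lid and the cutlery.
- lid_hinge (a point): Middle of the lid's hinge line, outside the top of the caddy's -y end wall, 106 mm above the caddy's underside; the hinge line runs along the caddy's x, the axes are the caddy's. It does not turn with the lid.
- lid (a joint): Lid angle, rad: 0 open at its stop, leaning 0.53 rad out past the caddy's -y end; 2.1 shut (level), a hard stop. An over-centre spring (up to 0.2 N m) drives it away from the snap point, which is at 0.8 to 1.1 (the lid's weight varies): below it the lid springs back open, above it springs shut within 0.5 s. Pushing it over takes 1 to 7 N.
- lid_plate: The lid itself: white plastic plate 112 mm by 112 mm by 4 mm on the hinge; origin on the hinge line, turning with the lid; its x along the hinge line, its y from the hinge to the free edge (which is 116 mm from the hinge), its z out of the outer face (up when shut), the outer face 3 mm above the origin. When shut it covers the section.
- thumb_pad (a point): Point on the lid's outer face under the middle of the round grey thumb pad (32 mm across), 92 mm from the hinge line; moves with the lid. The pad sits on a rubber bellows: its top is 7 to 15 mm above this point, how much is not known, and it gives 1 mm per 6 N when pressed. With the lid shut this point is at x = 0, y = -46 mm of the caddy, 109 mm above its underside.
- shaker: Glass salt shaker with a steel screw top, 42 mm across, 78 mm high (the steel top is 40 mm across, from 52 to 78 mm up, bevelled above 73 mm), about 0.14 kg; origin at the centre of its underside, z up.
- sugar_bowl: White ceramic sugar bowl with its lid on, 84 mm across, 84 mm high; origin at the centre of its underside. Stays put.
- mug: White ceramic mug, 76 mm across, 85 mm high, handle at its +y; origin at the centre of its underside. Stays put.
- tray: Grey melamine tray, 340 mm (x) by 240 mm (y), rim 22 mm high; origin at the centre of its underside. Stays put.
- tumbler: Glass tumbler on the tray, 68 mm across, 100 mm high; origin at the centre of its underside. Stays put.
- plate: White plate on the tray, 170 mm across, 18 mm high; origin at the centre of its underside. Stays put.
- jam_jar: Jam jar with a steel cap, 68 mm across, 95 mm high; origin at the centre of its underside. Stays put.
Not all that is in view belongs to the job. What is shaped like the shaker but red or yellow is not meant.

How it is judged:
By the outcome, as a careful person would: the job done as asked, in the order asked, and still so for the second after the job is handed in, with the robot touching nothing.
It also fails if it takes over 72 s, if anything falls off the work surface, if the arm or the gripper's body presses on something with over 40 N, if the wrist force passes 120 N, or if a joint passes its speed limit or range.

ROBOT

A 6-joint arm with a two-finger parallel gripper is mounted at the origin on the work surface. World frame = base frame: x ahead of the robot, y to its left, z up, the work surface at z = 0. Lengths are in mm, angles in degrees, forces in N, time in s.
With the tool pointing down it reaches from about 300 to 850 mm from the base axis. Payload 4.2 kg.
Tool frame: the origin (TCP) lies between the finger pads; the fingertips stand 14 mm ahead of it and the grasp point (between the pads) lies 5 mm behind it (env.finger_overhang is the distance from the TCP to the fingertips, in mm); z points along the fingers, y is the line along which they close (so a half turn about z gives the same grasp; the last joint's range is limited). The gripper opens to 91 mm and grips with 3 to 60 N. Pads are 32 mm wide; open, the fingers measure 118 mm over their backs; the gripper's body (76 mm by 178 mm) begins 60 mm behind the grasp point.
Start: joints at [63.541, 18.312, 89.639, -0, 72.044, -1.146], TCP at [245.856, 519.807, 202.576] pointing down, gripper open.
Joint ranges: [-177.97, 177.97], [-48.28, 115.42], [12.27, 149.76], [-77.06, 257.06], [2.81, 150.46], [-146.56, 146.56]. Speed limits (degrees/s): [147.25, 147.25, 180, 180, 180, 180].

INTERFACE

Orientations are given as [roll, pitch, yaw] about the fixed x, y, z axes, in that order (R = Rz(yaw) Ry(pitch) Rx(roll)).
In Python, from workcell import status, cams, env, finder gives the robot as it stands.
- The arm moves only by the tool apply_moves, never from a script. Its argument "increments" is a list of rows, each a list of 7 numbers: the opening, from -1 (shut) to 1 (fully open), then the shift along the world's x, y, z in m, then the turn, a rotation vector about the world's x, y, z in degrees. In form: [[gripper, x, y, z, ax, ay, az], ...]. A call has 1 to 5 rows; each row shifts and turns the commanded pose from where the row before left it; what a row does not reach is not made up. A row lasts 1/12 s, in which the tool goes at most 41.7 mm and 7.16 degrees, less where a joint would pass 70% of its speed; a pose out of reach is approached as far as the arm can. A call with a gripper value outside its range is refused whole. The fingers move at their own pace and stop on an object; "newtons" is the grip in N (left out, the last holds). Time passes only in rows, so rows that do not move let the fingers close. It gives the time, the measured TCP pose, the force, the opening and the grip force at its end, in the units of the state.
- status.state(): the state, without advancing time (a new reading comes with each control period).
- cams.grab_frame(name): name is "side" or "top"; returns a dict with "color" (400x640x3 uint8, red, green, blue), "intrinsics" (3x3 intrinsics, pixels), "R" (3x3) and "t" (3): a world point X has camera coordinates R X + t. Camera axes: x right, y down, z forward; pixel columns grow to the right and rows downward; lengths in mm; the calibration is good to about 2 mm. A picture is of the moment at which its call begins. There is no depth.
- env.job_done(): hands the job in; it is judged then, once.
Trained networks look in the newest picture that a camera, given by its name, has taken for a name from the list of things; names that differ only in an ending like _2 or _b are one class to them, and where a whole thing is asked for, a point or a joint stands for the part that bears it (a point fixed in the world has none). Each returns a list of dicts, best first, with "score" (0 to 1); they miss things now and then, are a little off and sometimes report something else, mostly with a low value. They report only what shows in the picture. A call takes as long as a camera call. They do not tell look-alikes from the thing itself.
- finder.boxes_of(query, camera): "rect" ([left, top, width, height] in pixels, round what is visible of it).
- finder.trace(query, camera): "pixels" (400x640 bool, what is visible of it) and "rect" ([left, top, width, height] in pixels, round what is visible of it).
The state is a dict: "time_s": time; "qpos": joint angles; "qvel": joint speeds; "effort": joint torques, N m; "ee_pos": TCP position; "ee_rot": TCP orientation; "force": force on the tool from outside, world axes, zero at the start; "torque": the same for the moment, N m; "gripper_width": finger opening in mm; "gripper_force": force on a finger pad.
Only numpy, scipy, OpenCV 4.12 (cv2) and the standard library are available. Lean on these libraries where they do the work, as an engineer would, in place of code of your own. Each camera call takes 0.05 s, during which the arm holds its last target. There are 200 camera calls.

## Working session

There is one attempt and no reset: what is moved stays moved. The work goes in short steps, Python scripts to look and compute and a tool call to move; the robot and the scene stay as the last step left them, time stands still between calls to the robot, and variables do not carry over. Pictures are saved under pics/ and viewed, at most 10 in all, crops included, and the job is handed in when it is done.

Besides the shell and the picture viewer there is one more tool, called after "Call:" in YAML: its name, and indented under it one key for each argument. apply_moves: Moves the arm, as the interface text tells. Its arguments: {"type":"object","properties":{"increments":{"type":"array","items":{"type":"array","items":{"type":"number"}}},"newtons":{"type":"number"}},"required":["increments"]}

```bash
mkdir -p pics; cat > h.py <<'E'
from workcell import status, cams, env, finder
import numpy as np, cv2
def grab(n,save=None):
    f=cams.grab_frame(n)
    if save: cv2.imwrite('pics/'+save,f['color'][:,:,::-1])
    return f
def ray(f,u,v):
    K,R,t=map(np.array,(f['intrinsics'],f['R'],f['t']))
    d=R.T@np.linalg.solve(K,np.array([u,v,1.])); return -R.T@t,d
def onz(f,u,v,z):
    c,d=ray(f,u,v); return c+d*(z-c[2])/d[2]
def proj(f,X):
    p=np.array(f['intrinsics'])@(np.array(f['R'])@np.array(X,float)+np.array(f['t'])); return p[:2]/p[2]
E
python3 - <<'E'
from h import *
for n in ('side','top'):
    f=grab(n,n+'0.png'); print(n,-np.array(f['R']).T@f['t'],np.array(f['R'])[2])
    for q in ('caddy','shaker','lid_plate','thumb_pad','sugar_bowl','mug','tumbler','jam_jar','tray'):
        print(q,[(round(b['score'],2),np.round(b['rect']).tolist()) for b in finder.boxes_of(q,n)[:5]])
print(status.state())
E
```

```text
side [   4.47991554 -848.17969018  659.53679442] [ 0.46651634  0.73891577 -0.48617486]
caddy [(0.87, [291.0, 136.0, 78.0, 93.0]), (0.51, [376.0, 306.0, 35.0, 62.0])]
shaker [(0.78, [228.0, 168.0, 20.0, 23.0]), (0.53, [202.0, 164.0, 15.0, 21.0]), (0.43, [225.0, 156.0, 10.0, 25.0])]
lid_plate [(0.68, [326.0, 172.0, 42.0, 28.0]), (0.29, [282.0, 149.0, 18.0, 31.0])]
thumb_pad [(0.88, [324.0, 170.0, 46.0, 33.0]), (0.23, [260.0, 199.0, 37.0, 39.0])]
sugar_bowl [(0.82, [242.0, 188.0, 27.0, 26.0]), (0.36, [280.0, 148.0, 20.0, 30.0])]
mug [(0.73, [258.0, 200.0, 41.0, 37.0])]
tumbler [(0.75, [379.0, 308.0, 29.0, 62.0]), (0.25, [243.0, 187.0, 26.0, 28.0])]
jam_jar [(0.69, [282.0, 150.0, 20.0, 32.0])]
tray [(0.72, [408.0, 287.0, 77.0, 56.0]), (0.63, [324.0, 266.0, 192.0, 134.0])]
top [ 353.43370337  -44.21353925 1406.76484228] [ 0.12600422  0.02123807 -0.99180234]
caddy [(0.77, [228.0, 132.0, 129.0, 60.0])]
shaker [(0.69, [185.0, 220.0, 16.0, 16.0]), (0.65, [155.0, 248.0, 29.0, 15.0]), (0.6, [155.0, 218.0, 21.0, 14.0])]
lid_plate [(0.45, [227.0, 131.0, 124.0, 63.0])]
thumb_pad [(0.63, [323.0, 14
[... 322 characters left out ...]
19.0, 139.0, 95.0, 121.0])]
{'time_s': 1.0, 'qpos': array([ 6.35427252e+01,  1.83123870e+01,  8.96382913e+01, -1.93980749e-03,
        7.20424083e+01, -1.14537449e+00]), 'qvel': array([-0.05319059, -0.10096306, -0.0325796 ,  0.02587294,  0.02030976,
        0.09005095]), 'effort': array([-5.56417785e-05, -4.12347543e+01, -2.32234311e+01,  7.28066429e-02,
        3.75628530e-02, -1.69750695e-05]), 'ee_pos': array([245.85822207, 519.82438593, 202.57585169]), 'ee_rot': array([1.79993125e+02, 1.98320653e-03, 1.54688698e+02]), 'force': array([-0.60181867,  0.07345206,  0.16927985]), 'torque': array([-0.00902685, -0.00060892,  0.0280249 ]), 'gripper_force': 0.0, 'gripper_width': 91.15610584281617}
```

View pics/side0.png

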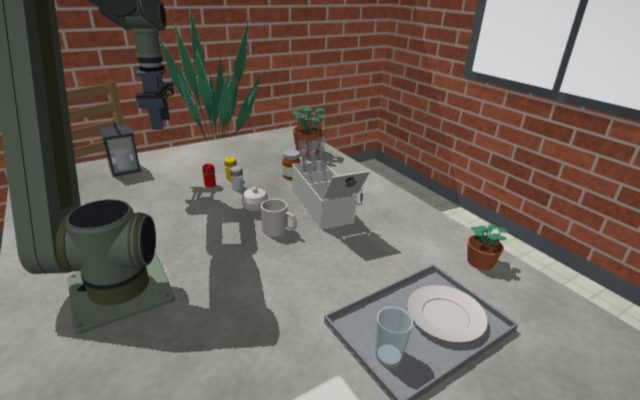

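View pics/top0.png

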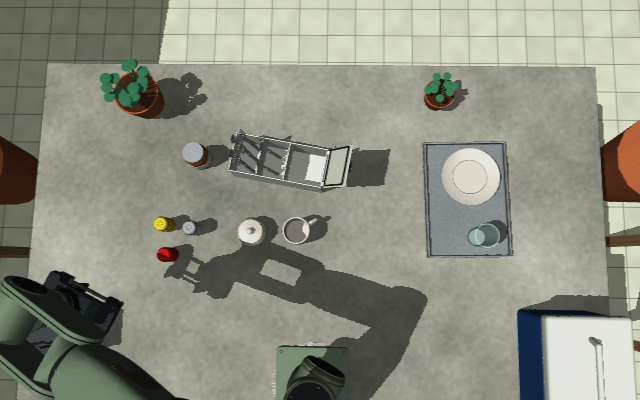

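The side view shows the steel-topped shaker at (237,178) with the yellow one at (230,168) and the red one at (209,175). The caddy is at about (330,185) with its lid open towards the right. In the top view the shaker is at (190,228), yellow at (163,224), red at (168,254), and the caddy spans (230–352, 132–190) with the lid at its right end.

```bash
python3 - <<'E'
from h import *
t=cv2.imread('pics/top0.png'); s=cv2.imread('pics/side0.png')
a=cv2.resize(t[120:200,220:360],None,fx=5.5,fy=5.5,interpolation=cv2.INTER_CUBIC)
cv2.imwrite('pics/ct.png',a)
b=cv2.resize(s[130:240,220:380],None,fx=5,fy=5,interpolation=cv2.INTER_CUBIC); cv2.imwrite('pics/cs.png',b)
ft=grab('top'); fs=grab('side')
P={}
for n in ('top','side'):
  for r in finder.trace('shaker',n):
    v,u=np.nonzero(r['pixels']); print(n,round(r['score'],2),r['rect'],u.mean(),v.mean(),len(u))
for q,n in (('caddy','top'),('mug','top'),('sugar_bowl','top'),('jam_jar','top')):
    r=finder.trace(q,n)[0]; v,u=np.nonzero(r['pixels']); print(q,u.mean(),v.mean(),onz(ft,u.mean(),v.mean(),50).round())
for u,v in ((190,228),(163,224),(168,254)): print(onz(ft,u,v,65).round(1))
E
```

```text
top 0.71 [156.5, 248.7, 27.6, 16.0] 167.56737588652481 254.29432624113474 282
top 0.63 [180.0, 221.0, 24.1, 16.1] 192.2699619771863 227.79847908745248 263
top 0.62 [155.9, 215.5, 18.5, 17.6] 164.4641638225256 223.94539249146757 293
side 0.76 [202.2, 164.1, 13.5, 21.3] 208.5433962264151 175.56603773584905 265
side 0.55 [225.0, 154.4, 9.9, 24.5] 228.89714285714285 165.72 175
side 0.54 [229.3, 168.3, 15.7, 21.1] 236.17578125 178.83984375 256
caddy 288.90946992257295 162.62934286281518 [627.  75.  50.]
mug 297.8848920863309 229.64892086330934 [432.  44.  50.]
sugar_bowl 288.8258077072791 162.48949007395873 [627.  75.  50.]
jam_jar 197.38064516129032 155.08387096774194 [646. 343.  50.]
[431.8 349.9  65. ]
[442.  427.7  65. ]
[357.6 408.6  65. ]
```

View pics/ct.png

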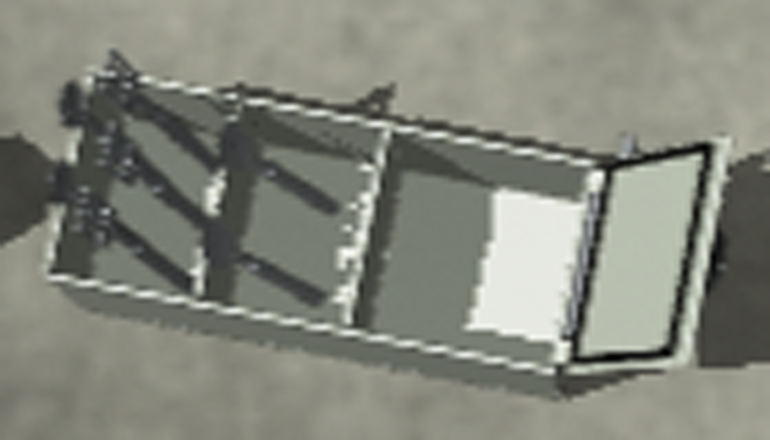

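View pics/cs.png

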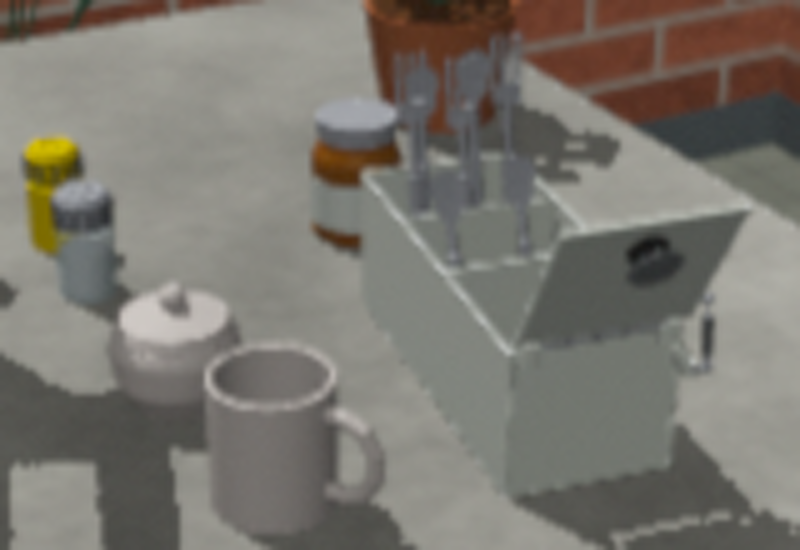

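The crops show the caddy's rim corners in the top crop at (95,72), (52,277), (560,370) and (605,163). In the side crop the end wall's corners are at (510,495) and (668,465) at the bottom and (512,350) at the top, with the far rim corner at (365,178). The thumb pad is dark and sits at (652,260). I'll fit the caddy and shaker poses to these.

```bash
cat > fit.py <<'E'
from h import *
from scipy.optimize import least_squares
ft=grab('top'); fs=grab('side')
T=lambda x,y:np.array([(x+.5)/5.5-.5+220,(y+.5)/5.5-.5+120])
S=lambda x,y:np.array([(x+.5)/5-.5+220,(y+.5)/5-.5+130])
obs=[(ft,T(95,72),(56,133,100)),(ft,T(50,278),(-56,133,100)),(ft,T(560,371),(-56,-133,100)),(ft,T(605,163),(56,-133,100)),
(fs,S(510,495),(-56,-133,0)),(fs,S(672,465),(56,-133,0)),(fs,S(512,350),(-56,-133,100)),(fs,S(363,174),(-56,133,100))]
def W(p,X): 
    c,s=np.cos(p[2]),np.sin(p[2]); return np.array([p[0]+c*X[0]-s*X[1],p[1]+s*X[0]+c*X[1],X[2]])
g=lambda p:np.concatenate([proj(f,W(p,X))-o for f,o,X in obs])
r=least_squares(g,[627,75,-.1]); print(r.x[:2],np.degrees(r.x[2]),r.fun.reshape(-1,2).round(1).tolist())
p=r.x
for n,X in (('floor',(0,-78,4)),('hinge',(0,-133,106)),('pad',(0,-46,109))): print(n,W(p,X).round(1))
print('hinge px',proj(fs,W(p,(0,-133,106))), proj(fs,W(p,(-56,-133,106))))
# shaker: top disc (z=78) & side outline
gt=cv2.cvtColor(ft['color'],cv2.COLOR_RGB2GRAY)
def cyl(f,c,r,z0,z1):
    a=np.linspace(0,2*np.pi,40); P=np.array([proj(f,(c[0]+r*np.cos(t),c[1]+r*np.sin(t),z)) for z in (z0,z1) for t in a]); return np.r_[P.min(0),P.max(0)]
tr=[b for b in finder.trace('shaker','top') if abs(b['rect'][0]-181)<8 and abs(b['rect'][1]-221)<5][0]['rect']
sr=[b for b in finder.trace('shaker','side') if abs(b['rect'][0]-229)<3.5 and abs(b['rect'][1]-168)<5][0]['rect']
print(tr,sr)
e=lambda c:np.r_[(cyl(ft,c,20.5,0,77)-[tr[0],tr[1],tr[0]+tr[2],tr[1]+tr[3]]),(cyl(fs,c,20.5,0,77)-[sr[0],sr[1],sr[0]+sr[2],sr[1]+sr[3]])]
q=least_squares(e,[432,350],loss='soft_l1'); print(q.x,q.fun.round(1)); 
for f in (ft,fs): print(cyl(f,q.x,20.5,0,77).round(1))
for n,f,x0,y0 in (('top',ft,150,205),('side',fs,195,150)):
    im=cv2.resize(f['color'][y0:y0+60,x0:x0+60,::-1],None,fx=6,fy=6,interpolation=cv2.INTER_CUBIC)
    for z in (0,78):
      for t in np.linspace(0,6.28,60):
        u=(proj(f,(q.x[0]+20.5*np.cos(t),q.x[1]+20.5*np.sin(t),z))-[x0-.5,y0-.5])*6; cv2.circle(im,tuple(int(k) for k in u),1,(0,0,255),-1)
    cv2.imwrite(f'pics/sh_{n}.png',im)
cv2.imwrite('pics/sh.png',np.hstack([cv2.imread('pics/sh_top.png'),cv2.imread('pics/sh_side.png')]))
E
python3 fit.py
```

```text
[625.87198547  99.80507348] -9.784425754071655 [[-0.5, -0.8], [-0.6, 0.0], [-0.1, 0.3], [-0.9, -0.7], [-0.6, 1.9], [0.7, 1.0], [0.1, 1.6], [-0.1, 0.2]]
floor [612.6  22.9   4. ]
hinge [603.3 -31.3 106. ]
pad [618.1  54.5 109. ]
hinge px [340.03292299 196.25592671] [322.13951687 199.36528873]
[180.1, 219.4, 22.2, 15.5] [227.7, 168.6, 17.1, 21.3]
[434.94192708 353.18590461] [ 0.3 -0.1 -0.2  0.3  2.1 -3.2 -1.4  0.5]
[180.4 219.3 202.1 235.2]
[229.8 165.4 243.4 190.4]
```

View pics/sh.png

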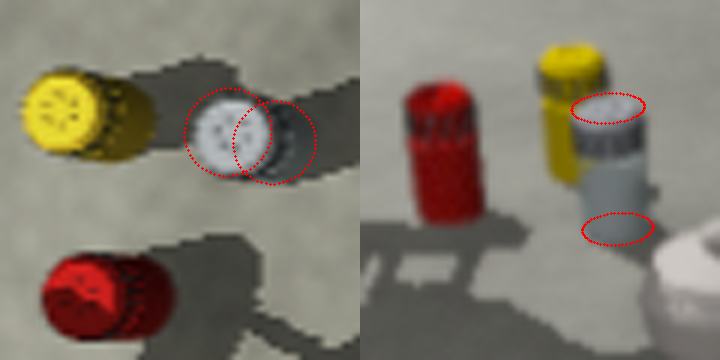

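The fit is close but slightly off in x: the steel top's centre is at (233,138) in the left panel and (610,111) in the right. I'll triangulate from those.

```bash
python3 - <<'E'
from h import *
ft=grab('top'); fs=grab('side')
print(onz(ft,149.5+233/6,204.5+138/6,77).round(1), onz(fs,194.5+(610-360)/6,149.5+111/6,77).round(1))
print('yellow',onz(ft,149.5+62/6,204.5+112/6,77).round(),'red',onz(ft,149.5+85/6,204.5+297/6,77).round(),'bowl',onz(ft,251,232,80).round())
E
```

```text
[432.4 351.2  77. ] [435.2 351.4  77. ]
yellow [443. 433.  77.] red [357. 417.  77.] bowl [422. 173.  80.]
```

Call:
apply_moves:
  increments:
    - [1, 0.017, -0.015, 0, 0, 0, -6.77]
    - [1, 0.017, -0.015, 0, 0, 0, -6.77]
    - [1, 0.017, -0.015, 0, 0, 0, -6.77]
    - [1, 0.017, -0.015, 0, 0, 0, -6.77]
    - [1, 0.017, -0.015, 0, 0, 0, -6.77]
  newtons: 20

```text
time_s: 2.12
ee_pos: [331.5, 444.1, 202.6]
ee_rot: [180.0, -0.0, 120.5]
force: [0.7, 0.1, -0.4]
gripper_width: 91.3
gripper_force: 0.0
```

Call:
apply_moves:
  increments:
    - [1, 0.017, -0.015, 0, 0, 0, -6.77]
    - [1, 0.017, -0.015, 0, 0, 0, -6.77]
    - [1, 0.017, -0.015, 0, 0, 0, -6.77]
    - [1, 0.017, -0.015, 0, 0, 0, -6.77]
    - [1, 0.017, -0.015, 0, 0, 0, -6.77]

```text
time_s: 2.53
ee_pos: [416.6, 369.0, 202.7]
ee_rot: [180.0, -0.0, 86.7]
force: [-0.6, -0.4, -0.2]
gripper_width: 91.2
gripper_force: 0.0
```

Call:
apply_moves:
  increments:
    - [1, 0.017, -0.015, 0, 0, 0, -6.77]
    - [1, 0, 0, 0, 0, 0, 0]
    - [1, 0, 0, 0, 0, 0, 0]

```text
time_s: 2.78
ee_pos: [433.3, 354.3, 202.5]
ee_rot: [-180.0, -0.0, 80.2]
force: [-0.4, 0.1, 0.4]
gripper_width: 91.1
gripper_force: 0.0
```

Call:
apply_moves:
  increments:
    - [1, 0, -0.003, -0.03, 0, 0, 0]
    - [1, 0, 0, -0.03, 0, 0, 0]
    - [1, 0, 0, -0.03, 0, 0, 0]
    - [1, 0, 0, -0.03, 0, 0, 0]
    - [1, 0, 0, -0.02, 0, 0, 0]

```text
time_s: 3.2
ee_pos: [430.6, 351.7, 60.0]
ee_rot: [-179.8, 0.1, 80.4]
force: [-0.0, -0.5, 0.2]
gripper_width: 90.9
gripper_force: 0.0
```

Call:
apply_moves:
  increments:
    - [1, 0, 0, -0.0195, 0, 0, 0]
    - [1, 0, 0, 0, 0, 0, 0]
    - [-0.1, 0, 0, 0, 0, 0, 0]
    - [-0.3, 0, 0, 0, 0, 0, 0]
    - [-1, 0, 0, 0, 0, 0, 0]

```text
time_s: 3.62
ee_pos: [433.6, 352.9, 44.7]
ee_rot: [179.9, -0.1, 80.3]
force: [-0.9, 0.2, -0.4]
gripper_width: 74.2
gripper_force: 0.0
```

Call:
apply_moves:
  increments:
    - [-1, 0, 0, 0, 0, 0, 0]
    - [-1, 0, 0, 0, 0, 0, 0]
    - [-1, 0, 0, 0, 0, 0, 0]
    - [-1, 0, 0, 0, 0, 0, 0]
    - [-1, 0, 0, 0, 0, 0, 0]

```text
time_s: 4.03
ee_pos: [433.1, 351.8, 43.3]
ee_rot: [180.0, -0.0, 80.2]
force: [1.7, 0.3, 0.1]
gripper_width: 40.9
gripper_force: 0.4
```

Call:
apply_moves:
  increments:
    - [-1, 0, 0, 0, 0, 0, 0]
    - [-1, 0, 0, 0, 0, 0, 0]
    - [-1, 0, 0, 0.004, 0, 0, 0]
    - [-1, 0, 0, 0.008, 0, 0, 0]
    - [-1, 0, 0, 0.01, 0, 0, 0]

```text
time_s: 4.45
ee_pos: [432.3, 351.4, 65.1]
ee_rot: [-179.9, 0.1, 80.2]
force: [-0.6, 0.1, -1.7]
gripper_width: 38.7
gripper_force: 19.9
```

Call:
apply_moves:
  increments:
    - [-1, 0, 0, 0.02, 0, 0, 0]
    - [-1, 0, 0, 0.03, 0, 0, 0]
    - [-1, 0, 0, 0.03, 0, 0, 0]
    - [-1, 0, 0, 0.03, 0, 0, 0]
    - [-1, 0, 0, 0.02, 0, 0, 0]

```text
time_s: 4.87
ee_pos: [433.6, 352.5, 199.3]
ee_rot: [179.8, -0.2, 80.2]
force: [0.2, 1.1, -0.6]
gripper_width: 39.2
gripper_force: 19.9
```

Call:
apply_moves:
  increments:
    - [-1, 0, -0.03, 0, 0, 0, 0]
    - [-1, 0, -0.035, 0, 0, 0, 0]
    - [-1, 0, -0.035, 0, 0, 0, 0]
    - [-1, 0, -0.03, 0, 0, 0, 0]
    - [-1, 0, -0.02, 0, 0, 0, 0]

```text
time_s: 5.28
ee_pos: [432.2, 199.3, 196.1]
ee_rot: [180.0, 0.0, 80.2]
force: [0.5, -0.6, -1.0]
gripper_width: 39.3
gripper_force: 19.9
```

```bash
python3 - <<'E'
from h import *
fs=grab('side'); s=status.state(); print(s['ee_pos'],s['force'],s['gripper_width'])
u=proj(fs,s['ee_pos']); print(u)
x,y=int(u[0])-40,int(u[1])-40; x0,y0=max(x,0),max(y,0)
im=cv2.resize(fs['color'][y0:y0+90,x0:x0+90,::-1],None,fx=6,fy=6,interpolation=cv2.INTER_CUBIC)
cv2.imwrite('pics/held.png',im); print(x0,y0)
E
```

```text
[431.91100126 196.79364658 196.08987064] [-0.72840875 -2.49514907 -2.17723464] 39.28782547565199
[251.56885444 151.18068069]
211 111
```

View pics/held.png

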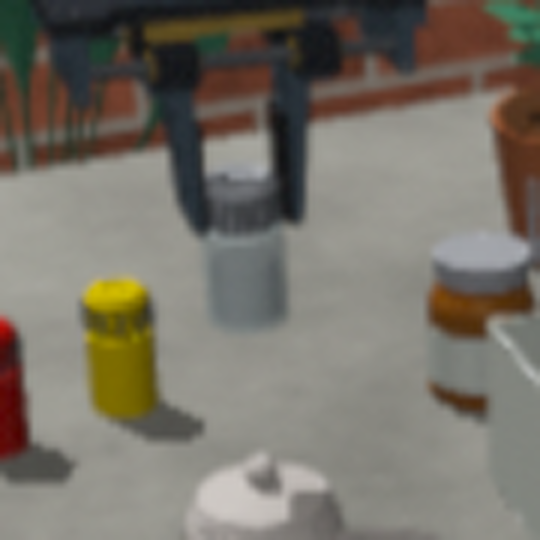

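The shaker hangs upright in the fingers, but the tips (row about 228) sit roughly at the steel/glass step and the base is at row 327. It slid down about 20 mm to the steel top, so I'll grip harder and measure the overhang.

Call:
apply_moves:
  increments:
    - [-1, 0, 0, 0, 0, 0, 0]
    - [-1, 0, 0, 0, 0, 0, 0]
    - [-1, 0, 0, 0, 0, 0, 0]
    - [-1, 0, 0, 0, 0, 0, 0]
  newtons: 40

```text
time_s: 5.67
ee_pos: [432.9, 202.8, 195.2]
ee_rot: [180.0, -0.0, 80.3]
force: [0.4, -0.7, -0.5]
gripper_width: 39.2
gripper_force: 39.9
```

```bash
python3 - <<'E'
from h import *
fs=grab('side'); s=status.state(); p=s['ee_pos']; print(p,s['force'],s['gripper_width'],s['gripper_force'])
for b in finder.trace('shaker','side'): print(b['score'],b['rect'])
for h in (43,53,58,63,68):
  a=np.linspace(0,6.28,60)
  for z in (p[2]-h,p[2]-h+78):
    P=np.array([proj(fs,(p[0]+20.5*np.cos(t),p[1]+20.5*np.sin(t),z)) for t in a]); print(h,(P.min(0)-[211,111]).round(1)*6,(P.max(0)-[211,111]).round(1)*6)
E
```

```text
[432.9046257  202.72529671 195.09957193] [-0.42164449  0.40582471 -1.20100526] 38.905073709398216 39.93597200838849
0.88 [243.0, 140.7, 20.8, 24.0]
0.72 [227.4, 158.4, 9.2, 24.3]
0.6 [201.3, 166.8, 14.6, 19.5]
43 [204.6 300.6] [285.6 333.6]
43 [195.  158.4] [278.4 187.8]
53 [205.8 318. ] [286.2 351.6]
53 [196.2 177. ] [279.6 207. ]
58 [206.4 327. ] [286.8 360.6]
58 [196.8 186. ] [280.2 216.6]
63 [207. 336.] [287.4 369.6]
63 [197.4 195.6] [280.2 226.2]
68 [207.6 344.4] [288.  378.6]
68 [198.  204.6] [280.8 235.8]
```

```bash
python3 - <<'E'
from h import *
print(env.finger_overhang)
fs=grab('side'); p=status.state()['ee_pos']; d=np.array([np.cos(np.radians(-9.8)),np.sin(np.radians(-9.8)),0])
for s in (-1,1):
  for k in (20,33):
    for z in (-14,6,60): print(s,k,z,((proj(fs,p+s*k*d-[0,0,-z] if 0 else p+s*k*d+[0,0,z])-[211,111])*6).round())
E
```

```text
14.0
-1 20 -14 [203. 270.]
-1 20 6 [201. 233.]
-1 20 60 [194. 129.]
-1 33 -14 [177. 273.]
-1 33 6 [175. 236.]
-1 33 60 [167. 132.]
1 20 -14 [281. 260.]
1 20 6 [279. 223.]
1 20 60 [274. 121.]
1 33 -14 [306. 257.]
1 33 6 [304. 220.]
1 33 60 [300. 118.]
```

```bash
python3 - <<'E'
from h import *
fs=grab('side'); ft=grab('top')
p=np.array([245.9,519.8,202.6]); d=np.array([np.cos(np.radians(64.7)),np.sin(np.radians(64.7)),0])
for s in (-1,1):
  for z in (-14,6,65): print(s,z,proj(fs,p+s*52*d+[0,0,z]).round(1))
s=cv2.imread('pics/side0.png'); a=cv2.resize(s[60:140,120:190],None,fx=6,fy=6,interpolation=cv2.INTER_CUBIC)
im=cv2.resize(fs['color'][111:201,211:301,::-1],None,fx=4.5,fy=4.5,interpolation=cv2.INTER_CUBIC)
b=np.zeros((480,830,3),np.uint8); b[:480,:420]=a; b[:405,425:]=im; cv2.imwrite('pics/grip.png',b)
E
```

```text
-1 -14 [158.9 136.2]
-1 6 [157.8 130.4]
-1 65 [154.7 112.7]
1 -14 [165.8 125.8]
1 6 [164.9 120.3]
1 65 [162.1 103.5]
```

```bash
python3 -c "
import cv2;b=cv2.imread('pics/grip.png');cv2.imwrite('pics/grip2.png',b[:,30:])"
```

```text
(no output)
```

View pics/grip2.png

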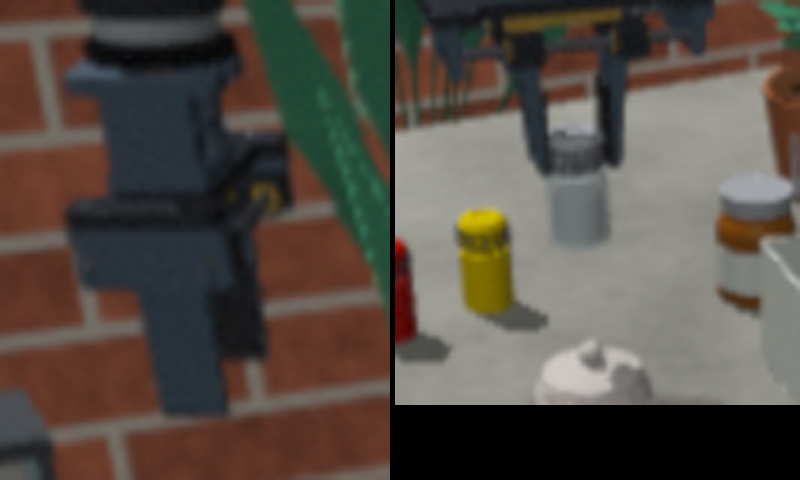

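The left panel (start pose) shows the near fingertip at about (157.5,128.7), some 20 mm above where the stated overhang puts it. The right panel agrees. So the tips are about 6 mm above the reported TCP z, while the shaker's base is still 43 mm below it (no slip), held by its steel top.

Call:
apply_moves:
  increments:
    - [-1, 0, -0.03, 0, 0, 0, 0]
    - [-1, 0, -0.035, 0, 0, 0, 0]
    - [-1, 0, -0.035, 0, 0, 0, 0]
    - [-1, 0.01, -0.035, 0, 0, 0, 0]
    - [-1, 0.02, -0.03, 0, 0, 0, 0]

```text
time_s: 6.33
ee_pos: [461.0, 35.2, 195.2]
ee_rot: [-179.9, 0.0, 80.3]
force: [-0.3, 0.9, -0.6]
gripper_width: 39.1
gripper_force: 39.9
```

Call:
apply_moves:
  increments:
    - [-1, 0.03, -0.015, 0, 0, 0, 0]
    - [-1, 0.03, 0, 0, 0, 0, 0]
    - [-1, 0.03, 0, 0, 0, 0, 0]
    - [-1, 0.03, 0, 0, 0, 0, 0]
    - [-1, 0.03, 0, 0, 0, 0, 0]

```text
time_s: 6.75
ee_pos: [614.2, 21.7, 194.8]
ee_rot: [-180.0, 0.0, 80.2]
force: [-0.0, -0.1, -0.8]
gripper_width: 39.1
gripper_force: 39.9
```

Call:
apply_moves:
  increments:
    - [-1, 0, 0, 0, 0, 0, 0]
    - [-1, 0, 0, 0, 0, 0, 0]
    - [-1, 0, 0, 0, 0, 0, 0]

```text
time_s: 7.0
ee_pos: [612.0, 22.0, 194.4]
ee_rot: [-179.9, 0.0, 80.2]
force: [-0.3, 0.0, -1.7]
gripper_width: 39.1
gripper_force: 39.9
```

```bash
python3 - <<'E'
from h import *
ft=grab('top'); fs=grab('side'); s=status.state(); print(s['ee_pos'],s['force'])
a=cv2.resize(ft['color'][110:210,220:360,::-1],None,fx=2.85,fy=2.85,interpolation=cv2.INTER_CUBIC)
b=cv2.resize(fs['color'][100:240,270:380,::-1],None,fx=3.6,fy=3.6,interpolation=cv2.INTER_CUBIC)
im=np.zeros((510,800,3),np.uint8); im[:a.shape[0],:a.shape[1]]=a; im[:b.shape[0],400:400+b.shape[1]]=b[:510]; cv2.imwrite('pics/over.png',im)
E
```

```text
[611.69917648  21.97677334 195.15708344] [-0.37817425 -0.1693864  -1.25284457]
```

View pics/over.png

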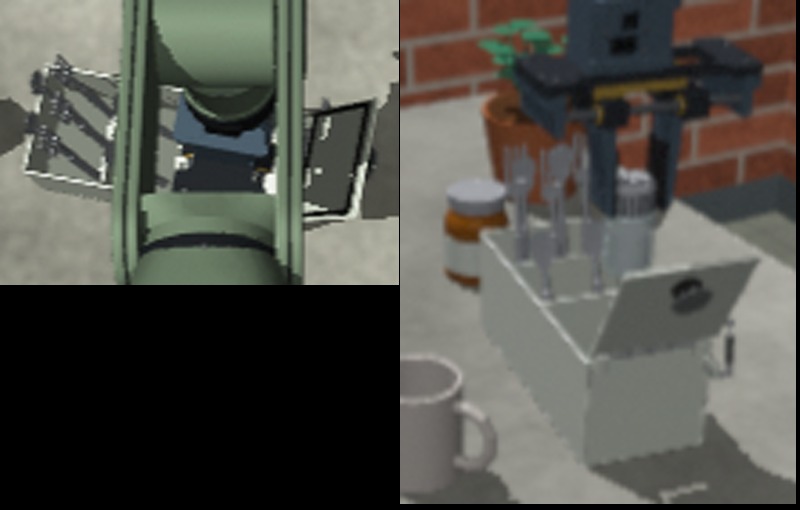

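The shaker hangs over the lidded section at about (632,235) in the right panel, with the lid open clear in front of it. Lowering now.

Call:
apply_moves:
  increments:
    - [-1, 0.001, 0.001, -0.025, 0, 0, 0]
    - [-1, 0, 0, -0.025, 0, 0, 0]
    - [-1, 0, 0, -0.025, 0, 0, 0]
    - [-1, 0, 0, -0.02, 0, 0, 0]
    - [-1, 0, 0, -0.015, 0, 0, 0]

```text
time_s: 7.52
ee_pos: [611.8, 22.9, 83.8]
ee_rot: [-179.9, 0.0, 80.2]
force: [-1.1, 0.6, -0.7]
gripper_width: 39.0
gripper_force: 39.9
```

Call:
apply_moves:
  increments:
    - [-1, 0, 0, -0.008, 0, 0, 0]
    - [-1, 0, 0, -0.006, 0, 0, 0]
    - [-1, 0, 0, -0.004, 0, 0, 0]
    - [-1, 0, 0, -0.003, 0, 0, 0]
    - [-1, 0, 0, -0.003, 0, 0, 0]

```text
time_s: 7.93
ee_pos: [614.4, 22.8, 61.9]
ee_rot: [179.9, -0.0, 80.2]
force: [-0.2, -0.2, -2.1]
gripper_width: 39.0
gripper_force: 39.9
```

Call:
apply_moves:
  increments:
    - [-1, 0, 0, -0.002, 0, 0, 0]
    - [-1, 0, 0, -0.002, 0, 0, 0]
    - [-1, 0, 0, -0.001, 0, 0, 0]
    - [-1, 0, 0, -0.001, 0, 0, 0]
    - [-1, 0, 0, -0.001, 0, 0, 0]

```text
time_s: 8.35
ee_pos: [614.0, 22.8, 54.2]
ee_rot: [180.0, -0.0, 80.2]
force: [-0.1, -0.5, -2.0]
gripper_width: 38.9
gripper_force: 39.9
```

Call:
apply_moves:
  increments:
    - [-1, 0, 0, -0.0008, 0, 0, 0]
    - [-1, 0, 0, -0.0008, 0, 0, 0]
    - [-1, 0, 0, -0.0008, 0, 0, 0]
    - [-1, 0, 0, -0.0008, 0, 0, 0]
    - [-1, 0, 0, 0, 0, 0, 0]

```text
time_s: 8.77
ee_pos: [613.8, 22.8, 50.7]
ee_rot: [-180.0, 0.0, 80.2]
force: [-0.3, -0.0, -0.6]
gripper_width: 38.9
gripper_force: 39.9
```

Call:
apply_moves:
  increments:
    - [-1, 0, 0, -0.0008, 0, 0, 0]
    - [-1, 0, 0, -0.0008, 0, 0, 0]
    - [-1, 0, 0, -0.0008, 0, 0, 0]
    - [-1, 0, 0, 0, 0, 0, 0]

```text
time_s: 9.1
ee_pos: [613.7, 22.8, 48.3]
ee_rot: [-180.0, 0.0, 80.2]
force: [-0.0, 0.4, -2.1]
gripper_width: 38.8
gripper_force: 39.9
```

Call:
apply_moves:
  increments:
    - [-1, 0, 0, -0.0006, 0, 0, 0]
    - [-1, 0, 0, -0.0006, 0, 0, 0]
    - [-1, 0, 0, 0, 0, 0, 0]

```text
time_s: 9.35
ee_pos: [613.9, 22.8, 47.3]
ee_rot: [180.0, -0.0, 80.2]
force: [0.3, -0.2, -0.0]
gripper_width: 38.9
gripper_force: 39.9
```

Call:
apply_moves:
  increments:
    - [-1, 0, 0, -0.0005, 0, 0, 0]
    - [-1, 0, 0, 0, 0, 0, 0]

```text
time_s: 9.52
ee_pos: [614.0, 22.9, 47.3]
ee_rot: [180.0, -0.0, 80.2]
force: [-0.2, -0.4, 2.8]
gripper_width: 39.0
gripper_force: 39.9
```

Contact with the floor at z = 47.3, as expected. Releasing to a partial opening.

Call:
apply_moves:
  increments:
    - [0.0, 0, 0, 0, 0, 0, 0]
    - [0.25, 0, 0, 0, 0, 0, 0]
    - [0.25, 0, 0, 0, 0, 0, 0]
    - [0.25, 0, 0, 0, 0, 0, 0]
    - [0.25, 0, 0, 0, 0, 0, 0]

```text
time_s: 9.93
ee_pos: [613.8, 22.8, 46.7]
ee_rot: [-180.0, 0.0, 80.2]
force: [-0.4, -0.0, 0.5]
gripper_width: 57.2
gripper_force: 0.0
```

Call:
apply_moves:
  increments:
    - [0.25, 0, 0, 0.005, 0, 0, 0]
    - [0.25, 0, 0, 0.01, 0, 0, 0]
    - [0.25, 0, 0, 0.02, 0, 0, 0]
    - [0.25, 0, 0, 0.03, 0, 0, 0]
    - [0.25, 0, 0, 0.04, 0, 0, 0]

```text
time_s: 10.35
ee_pos: [612.2, 22.8, 151.3]
ee_rot: [-179.7, 0.1, 80.2]
force: [1.0, -0.3, 0.3]
gripper_width: 57.0
gripper_force: 0.0
```

Call:
apply_moves:
  increments:
    - [0.25, 0, 0, 0.04, 0, 0, 0]
    - [0.25, 0, 0, 0.03, 0, 0, 0]
    - [-1, 0, 0, 0.02, 0, 0, 0]
    - [-1, 0, 0, 0, 0, 0, 0]
    - [-1, 0, 0, 0, 0, 0, 0]

```text
time_s: 10.77
ee_pos: [614.3, 22.8, 243.7]
ee_rot: [179.8, -0.0, 80.2]
force: [-0.8, -0.2, -1.6]
gripper_width: 39.6
gripper_force: 0.0
```

Call:
apply_moves:
  increments:
    - [-1, -0.013, -0.031, 0, 0, 0, 0]
    - [-1, -0.013, -0.031, 0, 0, 0, 0]
    - [-1, -0.013, -0.031, 0, 0, 0, 0]
    - [-1, -0.013, -0.031, 0, 0, 0, 0]
    - [-1, -0.012, -0.032, 0, 0, 0, 0]

```text
time_s: 11.18
ee_pos: [547.9, -134.0, 239.9]
ee_rot: [-179.8, -0.0, 80.3]
force: [0.3, 0.3, 0.1]
gripper_width: 6.3
gripper_force: 0.0
```

```bash
python3 - <<'E'
from h import *
ft=grab('top'); fs=grab('side'); s=status.state(); print(s['ee_pos'],s['force'])
a=cv2.resize(ft['color'][110:210,220:380,::-1],None,fx=2.5,fy=2.5,interpolation=cv2.INTER_CUBIC)
b=cv2.resize(fs['color'][100:240,270:380,::-1],None,fx=3.6,fy=3.6,interpolation=cv2.INTER_CUBIC)
im=np.zeros((510,800,3),np.uint8); im[:a.shape[0],:a.shape[1]]=a; im[:b.shape[0],400:400+b.shape[1]]=b[:510]; cv2.imwrite('pics/pre.png',im)
for n in('top','side'):
  for r in finder.trace('shaker',n): print(n,r['score'],r['rect'])
print([proj(f,(613.8,22.8,82)) for f in (ft,fs)])
E
```

```text
[ 547.1401235  -136.82992987  240.11944175] [ 0.1713227   0.72503907 -0.1472595 ]
top 0.86 [155.2, 212.7, 19.0, 21.4]
top 0.67 [298.3, 160.2, 14.4, 17.9]
top 0.52 [156.8, 247.8, 25.3, 14.4]
top 0.17 [468.1, 222.1, 30.5, 25.5]
side 0.83 [226.1, 158.5, 9.3, 23.4]
side 0.65 [204.1, 164.5, 14.3, 22.1]
[array([306.06802615, 165.1198256 ]), array([332.35229018, 194.84404785])]
```

View pics/pre.png

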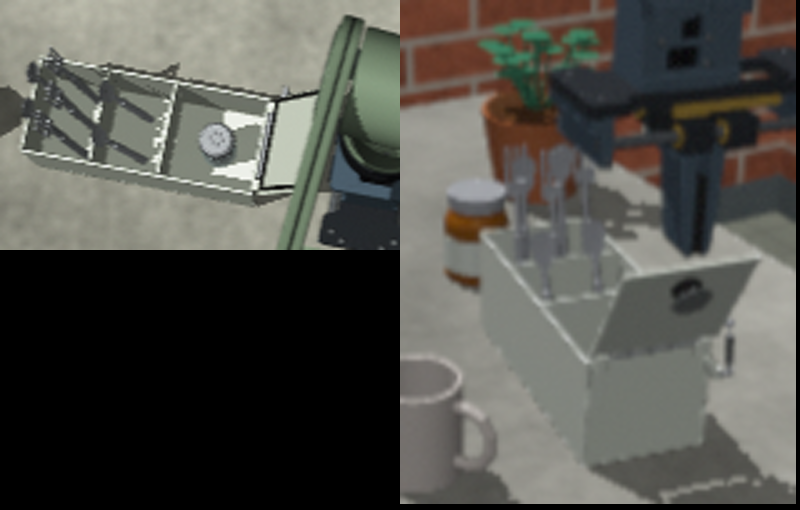

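The shaker stands upright in the section (left panel, around (217,140)). The closed fingertips are at about (690,250) in the right panel, just above the lid's edge. I'll check that projection.

```bash
python3 - <<'E'
from h import *
fs=grab('side'); ft=grab('top'); s=status.state(); p=s['ee_pos']; print(p,s['ee_rot'],s['qpos'].round(1))
for z in (-14,6,65): print(((proj(fs,p+[0,0,z])-[270,100])*3.6+[400,0]).round(), ((proj(ft,p+[0,0,z])-[220,110])*2.5).round())
print('lid free edge ends', [((proj(fs,X)-[270,100])*3.6+[400,0]).round().tolist() for X in ((538,-80,206),(648,-99,206))])
E
```

```text
[ 549.75828516 -132.26460359  240.80338165] [-1.79903176e+02 -4.33383335e-02  8.02506820e+01] [-14.7  16.3  87.    0.   76.8  -5. ]
[681. 273.] [361. 174.]
[683. 247.] [363. 171.]
[688. 167.] [368. 161.]
lid free edge ends [[623.0, 275.0], [760.0, 254.0]]
```

Call:
apply_moves:
  increments:
    - [-1, 0, 0, -0.03, 0, 0, 0]
    - [-1, 0, 0, -0.03, 0, 0, 0]
    - [-1, 0, 0, -0.015, 0, 0, 0]
    - [-1, 0, 0, 0, 0, 0, 0]
    - [-1, 0, 0, 0, 0, 0, 0]
  newtons: 10

```text
time_s: 11.9
ee_pos: [549.9, -131.9, 166.1]
ee_rot: [-179.9, -0.0, 80.3]
force: [-1.4, 0.5, 0.7]
gripper_width: 0.7
gripper_force: 0.0
```

Call:
apply_moves:
  increments:
    - [-1, 0.0009, 0.005, 0, 0, 0, 0]
    - [-1, 0.0009, 0.005, 0, 0, 0, 0]
    - [-1, 0.0009, 0.005, 0, 0, 0, 0]
    - [-1, 0.0008, 0.005, 0, 0, 0, 0]
    - [-1, 0.0008, 0.005, 0, 0, 0, 0]

```text
time_s: 12.32
ee_pos: [554.6, -107.5, 167.5]
ee_rot: [179.9, -0.0, 80.2]
force: [0.3, 0.4, -0.7]
gripper_width: 0.5
gripper_force: 0.0
```

Call:
apply_moves:
  increments:
    - [-1, 0.0007, 0.004, 0, 0, 0, 0]
    - [-1, 0.0007, 0.004, 0, 0, 0, 0]
    - [-1, 0.0007, 0.004, 0, 0, 0, 0]
    - [-1, 0.0007, 0.004, 0, 0, 0, 0]
    - [-1, 0.0007, 0.004, 0, 0, 0, 0]

```text
time_s: 12.73
ee_pos: [557.9, -88.3, 167.1]
ee_rot: [179.9, 0.0, 80.2]
force: [-0.6, -4.2, 2.9]
gripper_width: 0.6
gripper_force: 1.7
```

Call:
apply_moves:
  increments:
    - [-1, 0.0007, 0.004, 0, 0, 0, 0]
    - [-1, 0.0007, 0.004, 0, 0, 0, 0]
    - [-1, 0.0007, 0.004, 0, 0, 0, 0]
    - [-1, 0.0007, 0.004, 0, 0, 0, 0]
    - [-1, 0.0007, 0.004, 0, 0, 0, 0]

```text
time_s: 13.15
ee_pos: [561.1, -67.5, 166.6]
ee_rot: [-180.0, -0.0, 80.2]
force: [1.0, -2.7, 1.9]
gripper_width: 0.6
gripper_force: 1.0
```

Call:
apply_moves:
  increments:
    - [-1, 0.0007, 0.004, 0, 0, 0, 0]
    - [-1, 0.0007, 0.004, 0, 0, 0, 0]
    - [-1, 0.0007, 0.004, 0, 0, 0, 0]
    - [-1, 0.0007, 0.004, 0, 0, 0, 0]
    - [-1, 0.0007, 0.004, 0, 0, 0, 0]

```text
time_s: 13.57
ee_pos: [564.6, -47.6, 166.7]
ee_rot: [-180.0, -0.0, 80.2]
force: [-0.9, -2.3, 1.5]
gripper_width: 0.3
gripper_force: 0.6
```

Call:
apply_moves:
  increments:
    - [-1, 0.0007, 0.004, 0, 0, 0, 0]
    - [-1, 0.0007, 0.004, 0, 0, 0, 0]
    - [-1, 0.0007, 0.004, 0, 0, 0, 0]
    - [-1, 0.0007, 0.004, 0, 0, 0, 0]
    - [-1, 0.0007, 0.004, 0, 0, 0, 0]

```text
time_s: 13.98
ee_pos: [568.0, -27.7, 166.5]
ee_rot: [-180.0, -0.0, 80.2]
force: [-0.8, -1.3, -0.6]
gripper_width: 0.7
gripper_force: 0.5
```

Call:
apply_moves:
  increments:
    - [-1, 0.0007, 0.004, 0, 0, 0, 0]
    - [-1, 0.0007, 0.004, 0, 0, 0, 0]
    - [-1, 0.0007, 0.004, 0, 0, 0, 0]

```text
time_s: 14.23
ee_pos: [570.3, -15.5, 166.8]
ee_rot: [180.0, -0.0, 80.2]
force: [0.5, 0.5, 0.0]
gripper_width: 0.1
gripper_force: 0.1
```

```bash
cat > look.py <<'E'
from h import *
import sys
fs=grab('side'); s=status.state(); print(s['ee_pos'].round(1),s['force'].round(1))
for q in ('lid_plate','thumb_pad'): print(q,[(round(b['score'],2),np.round(b['rect']).tolist()) for b in finder.boxes_of(q,'side')[:2]])
o=cv2.cvtColor(cv2.imread('pics/side0.png'),cv2.COLOR_BGR2RGB)
h=np.array([603.3,-31.3,106]); d=np.array([.170,.9855,0]); ex=np.array([.9855,-.17,0])
for th in (0.6,.8,1.,1.2,2.1):
    a=th-.53; v=d*np.sin(a)+np.array([0,0,np.cos(a)]); print(th,[proj(fs,h+116*v+k*ex).round().tolist() for k in (-56,56)])
cv2.imwrite('pics/'+sys.argv[1],cv2.resize(fs['color'][110:230,280:380,::-1],None,fx=4,fy=4,interpolation=cv2.INTER_CUBIC))
E
python3 look.py l1.png
```

```text
[570.5 -14.8 166.8] [-0.3 -0.4 -0.3]
lid_plate [(0.61, [320.0, 154.0, 35.0, 46.0])]
thumb_pad [(0.91, [319.0, 154.0, 39.0, 46.0]), (0.24, [292.0, 143.0, 70.0, 87.0])]
0.6 [[322.0, 161.0], [359.0, 156.0]]
0.8 [[319.0, 159.0], [355.0, 154.0]]
1.0 [[316.0, 159.0], [352.0, 154.0]]
1.2 [[314.0, 160.0], [349.0, 155.0]]
2.1 [[308.0, 182.0], [341.0, 177.0]]
```

Call:
apply_moves:
  increments:
    - [-1, 0.0007, 0.004, 0, 0, 0, 0]
    - [-1, 0.0005, 0.003, 0, 0, 0, 0]
    - [-1, 0, 0, 0, 0, 0, 0]

```text
time_s: 14.63
ee_pos: [571.6, -8.6, 166.8]
ee_rot: [180.0, -0.0, 80.2]
force: [-0.8, -0.8, -0.0]
gripper_width: 0.5
gripper_force: 0.0
```

```bash
python3 look.py l2.png | head -3
```

```text
[571.5  -8.9 166.8] [0.6 0.2 0.1]
lid_plate [(0.71, [313.0, 160.0, 42.0, 39.0]), (0.62, [242.0, 189.0, 26.0, 25.0])]
thumb_pad [(0.76, [310.0, 164.0, 45.0, 39.0]), (0.71, [292.0, 144.0, 71.0, 83.0])]
```

Call:
apply_moves:
  increments:
    - [-1, -0.001, -0.006, 0, 0, 0, 0]
    - [-1, -0.001, -0.006, 0, 0, 0, 0]
    - [-1, 0, 0, 0, 0, 0, 0]
    - [-1, 0, 0, 0, 0, 0, 0]
    - [-1, 0, 0, 0, 0, 0, 0]

```text
time_s: 15.2
ee_pos: [569.4, -21.4, 166.8]
ee_rot: [180.0, -0.0, 80.2]
force: [0.4, 0.5, 0.2]
gripper_width: 0.7
gripper_force: 0.0
```

```bash
python3 look.py l3.png | head -3
```

```text
[569.5 -21.3 166.8] [-0.1  0.1 -0. ]
lid_plate [(0.62, [310.0, 178.0, 47.0, 20.0])]
thumb_pad [(0.61, [308.0, 178.0, 50.0, 21.0])]
```

View pics/l3.png

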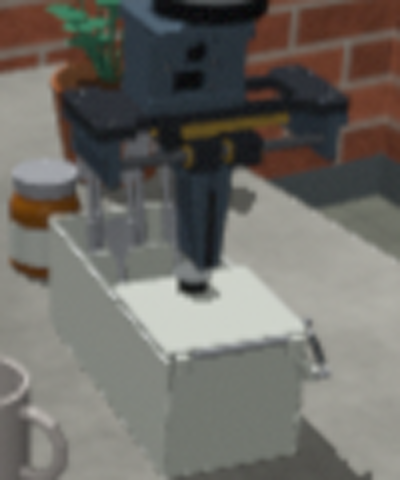

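The lid has sprung shut and lies level, with the dark bellows and pad at crop (192,283). I'll locate the pad and move above it.

```bash
python3 - <<'E'
from h import *
fs=grab('side'); ft=grab('top')
g=cv2.cvtColor(fs['color'],cv2.COLOR_RGB2GRAY); 
print(proj(fs,(618.1,54.5,109)),proj(fs,(618.1,54.5,120)))
print(g[174:188,318:340])
E
```

```text
[328.19944815 182.43660794] [328.34444985 179.21654796]
[[117 115 117 116 117 110 106  95  86  64  46  44  46  30  24  40  68 139
  169 167 162 162]
 [117 115 116 116 116 108 108 105 113  98  62  48  44  31  26  45  69 128
  171 178 169 165]
 [117 116 116 116 115 112 119 125 127 123  91  57  48  40  46  65  95 136
  158 183 187 185]
 [117 117 117 115 114 124 129 129 129 128 115  86  73  83  97 132 158 176
  185 191 204 207]
 [119 121 123 123 126 138 130 128 128 128 126 113 108 120 133 182 201 204
  205 206 207 208]
 [144 153 163 166 173 175 132 112 115 120 120 117 114 120 146 196 207 207
  207 208 208 208]
 [185 193 202 205 205 200 132  69  76  85  88  86  76  94 153 197 207 208
  208 208 208 208]
 [207 207 208 207 208 203 131  50  31  37  36  35  33  62 127 181 202 207
  208 208 208 208]
 [208 209 209 209 209 204 141  77  43  31  31  31  36  73 116 140 181 204
  208 208 208 208]
 [208 209 209 209 208 206 177 154 113  85  73  79  85 104 121 130 149 197
  207 208 208 208]
 [209 209 209 209 209 208 206 202 179 161 131 125 127 130 134 161 173 200
  207 208 208 208]
 [209 209 209 209 208 209 208 207 207 202 180 170 169 169 173 198 205 207
  208 207 208 208]
 [209 209 209 208 208 209 208 209 209 208 206 205 205 205 205 208 208 208
  209 208 208 208]
 [208 208 208 208 208 209 208 209 209 208 209 208 209 208 208 208 208 208
  208 208 208 208]]
```

Call:
apply_moves:
  increments:
    - [-1, 0.012, 0.019, 0.005, 0, 0, 0]
    - [-1, 0.012, 0.019, 0, 0, 0, 0]
    - [-1, 0.012, 0.019, 0, 0, 0, 0]
    - [-1, 0.012, 0.019, 0, 0, 0, 0]
    - [-1, 0, 0, 0, 0, 0, 0]

```text
time_s: 15.87
ee_pos: [619.5, 58.1, 171.5]
ee_rot: [179.9, -0.1, 80.4]
force: [-0.5, -0.4, -0.1]
gripper_width: 0.6
gripper_force: 0.0
```

Call:
apply_moves:
  increments:
    - [-1, 0.0005, 0, -0.015, 0, 0, 0]
    - [-1, 0, 0, -0.01, 0, 0, 0]
    - [-1, 0, 0, -0.005, 0, 0, 0]
    - [-1, 0, 0, 0, 0, 0, 0]
    - [-1, 0, 0, 0, 0, 0, 0]

```text
time_s: 16.28
ee_pos: [617.6, 54.4, 141.6]
ee_rot: [-180.0, 0.0, 80.2]
force: [-0.5, -1.1, 0.9]
gripper_width: 0.3
gripper_force: 0.0
```

```bash
python3 - <<'E'
from h import *
fs=grab('side'); s=status.state(); print(s['ee_pos'],s['force'])
g=cv2.cvtColor(fs['color'],cv2.COLOR_RGB2GRAY)
for z in (-14,0,6,12): print(z,proj(fs,s['ee_pos']+[0,0,z]))
print(g[164:188,318:340])
E
```

```text
[618.04916259  54.45910254 142.12892191] [-0.33638781  0.05805385 -0.085225  ]
-14 [328.44575783 176.82740118]
0 [328.63335326 172.66067237]
6 [328.71440176 170.86048399]
12 [328.79584464 169.05153574]
[[115 114 103  97  96  86  59  47  46  45  46  48  36  27  34  46  71 130
  153 157 157 156]
 [117 114 104  98  96  89  62  50  48  41  47  46  35  27  37  48  64  99
  145 156 156 158]
 [117 116 106  99  96  95  72  51  48  43  48  47  34  26  38  52  88 119
  147 155 157 157]
 [116 115 103  98  97  97  85  60  50  43  47  45  33  24  36  59 116 146
  155 156 156 155]
 [116 114 104  98  98  98  95  73  57  46  48  46  32  26  39  65 127 151
  156 154 154 153]
 [116 116 109 100 100 100 100  92  92  66  51  47  33  25  42  79 143 157
  156 154 154 153]
 [127 122 116 112 105 105 101 106 119  89  59  47  32  32  54 107 149 157
  157 155 154 152]
 [134 127 121 123 114 110 104 109 115 104  80  62  54  69  92 150 159 157
  156 156 155 154]
 [119 117 117 117 115 108 104 107 114 114 104  93  90 107 124 167 175 166
  158 157 156 157]
 [116 116 116 115 115 110 104 100 111 115 115 114 112 118 128
[... 634 characters left out ...]
8  81  67  87 152 197 207 208
  208 208 208 208]
 [206 208 208 209 208 203 132  47  32  35  38  35  33  61 127 179 202 206
  207 207 208 208]
 [209 208 209 209 208 203 142  76  43  30  28  28  36  72 116 139 179 188
  190 203 206 207]
 [209 209 209 208 209 206 176 154 114  86  73  79  86 104 120 125 133 135
  142 179 190 202]
 [209 208 208 209 209 208 206 202 179 162 131 125 127 128 129 126 124 125
  126 132 142 179]
 [209 209 208 208 208 209 209 208 206 203 180 171 169 169 167 142 127 124
  124 124 125 132]
 [208 208 208 209 208 208 209 209 208 208 206 205 206 205 202 178 143 127
  125 125 123 124]
 [208 208 208 208 208 209 208 208 208 208 209 208 208 208 207 202 176 139
  126 124 125 125]]
```

Tips (row about 170) are still some 20 mm above the pad top (row about 177), which puts contact near z = 118. Approaching in small steps.

Call:
apply_moves:
  increments:
    - [-1, 0, 0, -0.003, 0, 0, 0]
    - [-1, 0, 0, -0.003, 0, 0, 0]
    - [-1, 0, 0, -0.002, 0, 0, 0]
    - [-1, 0, 0, 0, 0, 0, 0]

```text
time_s: 16.67
ee_pos: [617.6, 54.7, 133.3]
ee_rot: [-180.0, 0.0, 80.2]
force: [-1.1, 0.5, -0.5]
gripper_width: 0.4
gripper_force: 0.0
```

Call:
apply_moves:
  increments:
    - [-1, 0, 0, -0.002, 0, 0, 0]
    - [-1, 0, 0, -0.001, 0, 0, 0]
    - [-1, 0, 0, -0.001, 0, 0, 0]
    - [-1, 0, 0, 0, 0, 0, 0]

```text
time_s: 17.0
ee_pos: [617.8, 54.8, 129.5]
ee_rot: [-180.0, 0.0, 80.2]
force: [-0.3, -0.1, -0.3]
gripper_width: 0.7
gripper_force: 0.0
```

```bash
python3 - <<'E'
from h import *
fs=grab('side'); s=status.state(); print(s['ee_pos'],s['force'])
print(cv2.cvtColor(fs['color'],cv2.COLOR_RGB2GRAY)[168:184,322:336])
E
```

```text
[617.91542289  54.8264282  129.68447905] [ 0.18666994 -0.06681263  1.08482545]
[[ 97  83  58  48  43  40  45  46  34  26  37  56 107 147]
 [ 97  92  67  51  47  41  45  46  32  25  41  62 119 149]
 [105 102  77  55  48  40  48  45  32  23  43  66 129 153]
 [115 110  88  67  51  40  45  47  29  26  42  72 144 157]
 [115 107 100  86  61  45  46  46  27  27  42  84 161 164]
 [116 111 105  95  84  63  51  45  28  28  51  99 166 176]
 [115 110 105  98 107  93  67  53  38  43  65 110 139 172]
 [115 109 109 105 116 116 100  81  78  79  97 123 131 143]
 [116 112 119 124 127 127 122 105 101  98 121 131 137 143]
 [114 123 128 130 127 117 112  86  76  78 111 148 168 177]
 [126 138 130 127 126 108  85  73  69  72 104 178 201 205]
 [173 174 133 112 114 115  92  74  69  83 134 194 207 208]
 [205 200 133  69  75  86  82  67  61  88 153 197 207 208]
 [208 203 131  48  32  34  36  30  31  63 127 180 202 206]
 [209 204 141  75  43  30  23  31  36  72 115 140 179 187]
 [209 205 177 153 113  87  71  78  86 104 120 126 133 135]]
```

Call:
apply_moves:
  increments:
    - [-1, 0, 0, -0.001, 0, 0, 0]
    - [-1, 0, 0, -0.001, 0, 0, 0]
    - [-1, 0, 0, -0.001, 0, 0, 0]
    - [-1, 0, 0, 0, 0, 0, 0]

```text
time_s: 17.38
ee_pos: [617.8, 54.8, 126.5]
ee_rot: [-180.0, 0.0, 80.2]
force: [0.4, -0.7, -0.8]
gripper_width: 0.3
gripper_force: 0.0
```

Call:
apply_moves:
  increments:
    - [-1, 0, 0, -0.0006, 0, 0, 0]
    - [-1, 0, 0, -0.0006, 0, 0, 0]
    - [-1, 0, 0, -0.0006, 0, 0, 0]
    - [-1, 0, 0, 0, 0, 0, 0]

```text
time_s: 17.72
ee_pos: [617.9, 54.8, 124.8]
ee_rot: [-180.0, 0.0, 80.2]
force: [0.4, 1.2, -0.6]
gripper_width: 0.7
gripper_force: 0.0
```

Call:
apply_moves:
  increments:
    - [-1, 0, 0, -0.0005, 0, 0, 0]
    - [-1, 0, 0, -0.0005, 0, 0, 0]
    - [-1, 0, 0, -0.0005, 0, 0, 0]
    - [-1, 0, 0, 0, 0, 0, 0]

```text
time_s: 18.05
ee_pos: [617.9, 54.8, 123.4]
ee_rot: [-180.0, 0.0, 80.2]
force: [0.2, 0.5, 0.1]
gripper_width: 0.3
gripper_force: 0.0
```

Call:
apply_moves:
  increments:
    - [-1, 0, 0, -0.0005, 0, 0, 0]
    - [-1, 0, 0, -0.0005, 0, 0, 0]
    - [-1, 0, 0, -0.0005, 0, 0, 0]
    - [-1, 0, 0, 0, 0, 0, 0]

```text
time_s: 18.38
ee_pos: [617.9, 54.8, 121.8]
ee_rot: [-180.0, 0.0, 80.2]
force: [-0.1, -0.7, -0.4]
gripper_width: 0.0
gripper_force: 0.0
```

Call:
apply_moves:
  increments:
    - [-1, 0, 0, -0.0005, 0, 0, 0]
    - [-1, 0, 0, -0.0005, 0, 0, 0]
    - [-1, 0, 0, -0.0005, 0, 0, 0]
    - [-1, 0, 0, 0, 0, 0, 0]

```text
time_s: 18.72
ee_pos: [617.9, 54.8, 120.3]
ee_rot: [-180.0, 0.0, 80.2]
force: [-0.5, -0.8, -0.3]
gripper_width: 0.7
gripper_force: 0.0
```

Call:
apply_moves:
  increments:
    - [-1, 0, 0, -0.0005, 0, 0, 0]
    - [-1, 0, 0, -0.0005, 0, 0, 0]
    - [-1, 0, 0, -0.0005, 0, 0, 0]
    - [-1, 0, 0, 0, 0, 0, 0]

```text
time_s: 19.05
ee_pos: [617.9, 54.8, 118.8]
ee_rot: [-180.0, 0.0, 80.2]
force: [0.7, 0.2, -0.6]
gripper_width: 0.8
gripper_force: 0.0
```

Call:
apply_moves:
  increments:
    - [-1, 0, 0, -0.0005, 0, 0, 0]
    - [-1, 0, 0, -0.0005, 0, 0, 0]
    - [-1, 0, 0, -0.0005, 0, 0, 0]
    - [-1, 0, 0, 0, 0, 0, 0]

```text
time_s: 19.38
ee_pos: [617.9, 54.8, 117.3]
ee_rot: [-180.0, 0.0, 80.2]
force: [0.6, -0.3, 0.8]
gripper_width: 0.5
gripper_force: 0.0
```

Call:
apply_moves:
  increments:
    - [-1, 0, 0, -0.0005, 0, 0, 0]
    - [-1, 0, 0, -0.0005, 0, 0, 0]
    - [-1, 0, 0, -0.0005, 0, 0, 0]
    - [-1, 0, 0, 0, 0, 0, 0]

```text
time_s: 19.72
ee_pos: [617.9, 54.8, 115.8]
ee_rot: [-180.0, 0.0, 80.2]
force: [0.5, 0.2, -0.5]
gripper_width: 0.5
gripper_force: 0.0
```

Call:
apply_moves:
  increments:
    - [-1, 0, 0, -0.0005, 0, 0, 0]
    - [-1, 0, 0, -0.0005, 0, 0, 0]
    - [-1, 0, 0, -0.0005, 0, 0, 0]
    - [-1, 0, 0, 0, 0, 0, 0]

```text
time_s: 20.05
ee_pos: [617.9, 54.8, 114.4]
ee_rot: [-180.0, 0.0, 80.2]
force: [0.1, -0.2, 0.2]
gripper_width: 0.3
gripper_force: 0.0
```

Call:
apply_moves:
  increments:
    - [-1, 0, 0, -0.0005, 0, 0, 0]
    - [-1, 0, 0, -0.0005, 0, 0, 0]
    - [-1, 0, 0, -0.0005, 0, 0, 0]
    - [-1, 0, 0, 0, 0, 0, 0]

```text
time_s: 20.38
ee_pos: [617.9, 54.8, 112.8]
ee_rot: [-180.0, 0.0, 80.2]
force: [0.3, -0.4, -0.4]
gripper_width: 0.3
gripper_force: 0.0
```

```bash
python3 - <<'E'
from h import *
fs=grab('side'); s=status.state(); print(s['ee_pos'],s['force'])
print(cv2.cvtColor(fs['color'],cv2.COLOR_RGB2GRAY)[170:184,322:336])
E
```

```text
[617.91975673  54.79814086 112.93120748] [-0.50669797  0.03416876  1.28355732]
[[102  80  56  45  40  47  46  45  34  27  43  51  94 145]
 [113  92  62  50  40  45  47  45  30  27  41  60 110 149]
 [113  91  60  47  41  44  47  46  30  23  41  67 132 156]
 [114  90  60  49  43  43  46  45  29  26  42  68 139 169]
 [114  89  59  49  44  45  46  46  29  30  44  65 128 171]
 [114  94  72  56  48  43  45  43  29  28  45  69 120 142]
 [115 109 101  70  50  41  45  42  29  29  47  77 127 143]
 [112 123 124 100  66  45  44  40  30  29  52 107 161 177]
 [126 138 130 123  98  59  45  41  27  28  72 148 195 204]
 [172 174 133 111 108  73  51  41  27  41 106 176 202 207]
 [205 200 132  68  73  59  44  37  25  55 132 193 206 208]
 [208 203 132  48  31  31  22  22  21  56 123 179 201 206]
 [209 203 142  77  42  29  24  31  37  73 115 138 179 188]
 [208 205 177 154 114  85  74  80  85 104 120 125 132 135]]
```

Call:
apply_moves:
  increments:
    - [-1, 0, 0, -0.0004, 0, 0, 0]
    - [-1, 0, 0, -0.0004, 0, 0, 0]
    - [-1, 0, 0, -0.0004, 0, 0, 0]
    - [-1, 0, 0, 0, 0, 0, 0]

```text
time_s: 20.77
ee_pos: [618.1, 54.8, 112.1]
ee_rot: [180.0, -0.0, 80.2]
force: [-1.0, -0.1, 2.7]
gripper_width: 0.6
gripper_force: 1.2
```

Call:
apply_moves:
  increments:
    - [-1, 0, 0, -0.0003, 0, 0, 0]
    - [-1, 0, 0, -0.0003, 0, 0, 0]
    - [-1, 0, 0, 0, 0, 0, 0]

```text
time_s: 21.02
ee_pos: [618.1, 54.8, 111.7]
ee_rot: [180.0, -0.0, 80.2]
force: [-1.7, -0.6, 5.3]
gripper_width: 0.8
gripper_force: 2.4
```

Call:
apply_moves:
  increments:
    - [-1, 0, 0, -0.0003, 0, 0, 0]
    - [-1, 0, 0, -0.0003, 0, 0, 0]
    - [-1, 0, 0, 0, 0, 0, 0]

```text
time_s: 21.27
ee_pos: [618.1, 54.8, 111.3]
ee_rot: [180.0, -0.0, 80.2]
force: [-2.3, -0.2, 6.6]
gripper_width: 0.3
gripper_force: 3.3
```

Call:
apply_moves:
  increments:
    - [-1, 0, 0, -0.0002, 0, 0, 0]
    - [-1, 0, 0, 0, 0, 0, 0]

```text
time_s: 21.43
ee_pos: [618.1, 54.8, 111.2]
ee_rot: [180.0, -0.0, 80.2]
force: [-1.5, -0.1, 6.7]
gripper_width: 0.5
gripper_force: 3.6
```

Call:
apply_moves:
  increments:
    - [-1, 0, 0, -0.0002, 0, 0, 0]
    - [-1, 0, 0, 0, 0, 0, 0]
    - [-1, 0, 0, 0, 0, 0, 0]

```text
time_s: 21.68
ee_pos: [618.1, 54.8, 111.1]
ee_rot: [179.9, -0.0, 80.2]
force: [-1.9, -0.1, 8.4]
gripper_width: 0.2
gripper_force: 3.8
```

Call:
apply_moves:
  increments:
    - [-1, 0, 0, 0, 0, 0, 0]
    - [-1, 0, 0, 0, 0, 0, 0]

```text
time_s: 21.85
ee_pos: [618.1, 54.8, 111.2]
ee_rot: [179.9, -0.0, 80.2]
force: [-1.4, -0.3, 7.2]
gripper_width: 0.4
gripper_force: 3.7
```

Call:
apply_moves:
  increments:
    - [-1, 0, 0, 0, 0, 0, 0]
    - [-1, 0, 0, 0, 0, 0, 0]

```text
time_s: 22.02
ee_pos: [618.1, 54.8, 111.2]
ee_rot: [179.9, -0.0, 80.2]
force: [-1.8, 0.3, 7.3]
gripper_width: 1.0
gripper_force: 3.7
```

Call:
apply_moves:
  increments:
    - [-1, 0, 0, -0.0001, 0, 0, 0]
    - [-1, 0, 0, 0, 0, 0, 0]
    - [-1, 0, 0, 0, 0, 0, 0]
    - [-1, 0, 0, 0, 0, 0, 0]
    - [-1, 0, 0, 0, 0, 0, 0]

```text
time_s: 22.43
ee_pos: [618.1, 54.8, 111.1]
ee_rot: [179.9, -0.0, 80.2]
force: [-2.2, -0.1, 7.8]
gripper_width: 0.4
gripper_force: 3.9
```

Call:
apply_moves:
  increments:
    - [-1, 0, 0, 0, 0, 0, 0]
    - [-1, 0, 0, 0, 0, 0, 0]
    - [-1, 0, 0, 0, 0, 0, 0]

```text
time_s: 22.68
ee_pos: [618.1, 54.8, 111.1]
ee_rot: [179.9, -0.0, 80.2]
force: [-2.1, -0.3, 7.1]
gripper_width: 0.8
gripper_force: 3.9
```

Call:
apply_moves:
  increments:
    - [-1, 0, 0, 0.002, 0, 0, 0]
    - [-1, 0, 0, 0.005, 0, 0, 0]
    - [-1, 0, 0, 0.02, 0, 0, 0]
    - [-1, 0, 0, 0.03, 0, 0, 0]
    - [-1, 0, 0, 0.03, 0, 0, 0]

```text
time_s: 23.1
ee_pos: [617.2, 54.8, 196.7]
ee_rot: [-179.8, 0.0, 80.2]
force: [0.3, 0.4, -0.8]
gripper_width: 0.5
gripper_force: 0.0
```

Call:
apply_moves:
  increments:
    - [-1, 0, 0, 0.03, 0, 0, 0]
    - [-1, 0, 0, 0.02, 0, 0, 0]
    - [-1, 0, 0, 0, 0, 0, 0]
    - [-1, 0, 0, 0, 0, 0, 0]
    - [-1, 0, 0, 0, 0, 0, 0]

```text
time_s: 23.52
ee_pos: [617.2, 54.7, 245.4]
ee_rot: [-179.9, 0.0, 80.2]
force: [-0.6, 0.5, -0.1]
gripper_width: 0.2
gripper_force: 0.0
```

```bash
python3 look.py l4.png | head -3; python3 - <<'E'
from h import *
a=cv2.imread('pics/side0.png').astype(int); b=grab('side')['color'][:,:,::-1].astype(int)
m=(abs(a-b).max(2)>60)
for n,(x,y,w,h) in dict(mug=(258,200,41,37),bowl=(242,188,27,26),jar=(281,150,20,30),yellow=(225,156,10,24),red=(202,164,14,21),tumbler=(379,308,29,62),forks=(299,130,28,30)).items(): print(n,m[y:y+h,x:x+w].mean().round(3))
E
```

```text
[617.   54.7 245. ] [-0.9 -0.7 -0.4]
lid_plate [(0.67, [310.0, 177.0, 45.0, 22.0])]
thumb_pad [(0.8, [310.0, 178.0, 46.0, 24.0])]
mug 0.0
bowl 0.044
jar 0.0
yellow 0.217
red 0.031
tumbler 0.004
forks 0.006
```

```bash
python3 -c "
from workcell import env; print(env.job_done())"
```

```text
the job is handed in; nothing more can be done
None
```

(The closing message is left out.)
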